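# Lock the sample cell into the analyser and hold it for the reading

## Task

Take the winged sample cell out of its wooden rest and load it in the bayonet port of the ochre analyser: lugs through the slots, push it down home against the spring, then twist it a quarter turn clockwise (seen from above) to the stop. The port springs back when let go and reads only while held, so finish still gripping the cell, pressed down and turned to the stop. Leave the dust plug in its well and do not disturb the other things on the table.

Things in the scene. Friction and masses are not known exactly. Their poses are not given: they have to be found in the camera images.
- cell: Sample cell, loose, 120 g, 64 mm tall. Origin: centre of its foot; z up its axis. Spigot 30 mm wide, z 0-21 mm; flange 60 mm wide, z 21-26; upright black wing 12 mm thick (y), 44 mm long (x), z 26-64. Two lugs at the foot (z 0-8) along +x and -x, in line with the wing, 9 mm wide, reach 23 mm from the axis. Half-turn symmetric about z. Hangs by its flange in a well of the rest, yaw varies.
- cell_grip (a point): Middle of the cell's wing, on its axis, 52 mm above the foot and 26 mm above the flange's top; axes as the cell's. Pinch the wing here across y. Fingertips reaching 26 mm further down touch the flange.
- plug: Black dust plug with a round mushroom knob 32 mm wide and no lugs, flange 60 mm in diameter, its top 24 mm above the flange; it hangs in the other well of the rest and is to stay there. Origin 21 mm below the underside of its flange.
- rest: Fixed wooden block 85 x 175 x 30 mm, origin in the centre of its underside, z up, with two round wells 53 mm wide, 26 mm deep, at y = -45 and +45 mm. Cell and plug hang in them by their flanges with about 3 mm of play; which is in which varies. Lift the cell by 25 mm or more to clear its well.
- analyser: Fixed grey bench instrument, 203 x 156 mm, housing top 64 mm above the table. Origin on the table below the port's axis, z up; the housing reaches x = -78 to +125 mm; its front (-x) faces roughly the robot. A low slanted read-out (top about 80 mm above the table) lies behind the port at x = 83 to 117 mm.
- port (a point): Centre of the port's mouth on the top face of its aluminium collar, 70 mm above the table; axes as the analyser's. Collar 76 mm wide, 6 mm thick; round hole 34 mm, two lug slots 13 mm wide along +x and -x, out to 26 mm from the axis, 2 mm chamfers. The cell goes in upright, wing along x. The sprung seat lies 11 mm below this point; at its stop the cell's foot is 19 mm below it.
- plunger (a joint): How far the sprung seat is pressed down, 0 to 0.008 m (stop); 3 N to start, 7.8 N at the stop, springs back. Below 0.003 the lugs are still in the slots and cannot turn; beyond it they are free below the collar. Let go with the lugs turned, it rises to 0.003. At the stop the cell's flange stays 2 mm above the collar.
- rotor (a joint): How far the seat is turned clockwise seen from above, 0 to 1.4 rad (stop). Its dogs take the lugs along with a play of up to 0.15 rad, so the cell itself turns 1.4 to 1.55 rad from the slots. 0.02 N m to start, 0.09 N m at the stop; springs back to 0 when let go.
- film_can: White film can with a grey lid, 34 mm wide, 51 mm tall, standing loose on the table; leave alone. Origin in the centre of its underside.
- ochre: Yellow-brown lump of ochre, 56 x 80 x 39 mm, loose; leave alone. Origin in the centre of its underside.
- stone: Dark stone, 54 x 50 x 45 mm, loose; leave alone. Origin in the centre of its underside.
- tape: Roll of pale tape, 119 mm wide, 25 mm high, lying flat, loose; leave alone. Origin in the centre of its underside.
Things that resemble listed ones, but are neither listed nor needed, are in the scene too. What is shaped like the cell but purple, red or turquoise is not meant.

How it is judged:
On the way, in this order (a step that is already met when the one before it is completed fails the run):
1. the cell is lifted clear of its well (z of cell in the frame of rest above 0.032 m and contact force between the fingers and cell above 0.5 N), for 0.1 s.
2. the cell stands in the port with the seat pressed down by 5 mm or more (value of joint plunger above 0.005 m and horizontal distance between cell and port below 0.004 m), for 0.1 s.
At the end, for the whole second after the job is handed in: The cell is gripped, upright (0.12 rad) and still in the port, foot within 4 mm of its axis and 14.5 mm or more below the collar's face, seat pressed over 4.5 of 8 mm and turned over 1.2 of 1.4 rad, cell over 1.15 rad from the slots; the plug is in its well within 20 mm of its start (value of joint rotor above 1.2 rad and value of joint plunger above 0.0045 m and horizontal distance between cell and port below 0.004 m and z of cell in the frame of port below -0.0145 m and angle between the x axis of cell and the x axis of analyser, either way round above 1.15 rad and angle between cell's own z axis and vertical below 0.12 rad and linear speed of cell below 0.02 m/s and contact force between the fingers and cell above 1 N and z of plug in the frame of rest below 0.015 m and distance of plug from where it was at the start of the episode below 0.02 m); the arm keeps its last pose, push and grip.
It fails at once if the film can, ochre lump, dark stone or tape roll is pushed more than 25 mm (distance of any of film_can, ochre, stone, tape from where it was at the start of the episode above 0.025 m).
It fails at once if the dust plug is taken out of its well (z of plug in the frame of rest above 0.025 m).
It also fails if it takes over 42 s, if anything falls off the work surface, if the arm or the gripper's body presses on something with over 40 N, if the wrist force passes 120 N, or if a joint passes its speed limit or range.

## Robot

A 7-joint arm with a two-finger parallel gripper is mounted at the origin on the work surface; the furniture and walls round the work are solid. World frame = base frame: x ahead of the robot, y to its left, z up, the work surface at z = 0. Lengths are in m, angles in rad, forces in N, time in s.
With the tool pointing down it reaches from about 0.425 to 0.95 m from the base axis. Payload 4.7 kg.
Tool frame: the origin (TCP) lies midway between the tips of the shut fingers; the grasp point (between the pads) lies 19 mm behind it; z points along the fingers, y is the line along which they close (so a half turn about z gives the same grasp; the last joint's range is limited). The gripper opens to 87 mm and grips with 3 to 60 N. Pads are 19 mm wide; open, the fingers measure 117 mm over their backs; the gripper's body (75 mm by 190 mm) begins 51 mm behind the grasp point.
Start: joints at [-1.295, 0.469, -0.049, 1.532, 0.024, 1.141, -0.082], TCP at [0.203, 0.644, 0.223] pointing down, gripper open.
Joint ranges: [-2.59, 2.59], [-0.33, 1.99], [-1.39, 1.29], [0.1, 2.45], [-1.04, 4.18], [0.21, 1.99], [-2.66, 2.66]. Speed limits (rad/s): [2.57, 2.57, 3.14, 3.14, 3.14, 3.14, 3.14].

## Interface

Orientations are given as a rotation vector (axis times angle).
In Python, from rig import r, optics, nets gives the robot as it stands.
- The arm moves only by the shell command python3 -m pendant 'ROWS'. ROWS is JSON, a list of rows, each a list of 7 numbers: the shift along the tool's x, y, z in m, then the turn, a rotation vector about the tool's x, y, z in degrees, then the gripper command: -1 is fully open, 1 is shut, values between are in proportion. A call has 1 to 5 rows; each row shifts and turns the commanded pose from where the row before left it, along the tool's axes as they then stand; what a row does not reach is not made up. A row lasts 1/12 s, in which the tool goes at most 41.7 mm and 7.16 degrees, less where a joint would pass 70% of its speed; a pose out of reach is approached as far as the arm can. A call is refused whole if a number of a shift passes 0.0417 or a number of a turn 7.16, either way. A call with a gripper value outside its range is refused whole. The fingers move at their own pace and stop on an object; the grip force is fixed at half the most. Time passes only in rows, so rows that do not move let the fingers close. It gives the time, the measured TCP pose, the force, the opening and the grip force at its end, in the units of the state.
- r.get_state(): the state, without advancing time (a new reading comes with each control period).
- optics.get_image(name): name is "scene" or "top" or "wrist"; returns the picture (420x560x3 uint8, red, green, blue); there is no depth.
- optics.camera_info(name): a dict with "intrinsics" (3x3 intrinsics, pixels), "rvec" (rotation vector, rad) and "tvec" (3), from world to camera coordinates, as OpenCV has them. Camera axes: x right, y down, z forward; pixel columns grow to the right and rows downward; lengths in m; the calibration is good to about 2 mm. A picture is of the moment at which its call begins: read the wrist's pose just before it. camera_info takes no time and is no camera call; for the wrist camera it gives the pose at the moment of the call.
- r.hand_in(): hands the job in; it is judged then, once.
Trained networks look in the newest picture that a camera, given by its name, has taken for a name from the list of things; names that differ only in an ending like _2 or _b are one class to them, and where a whole thing is asked for, a point or a joint stands for the part that bears it (a point fixed in the world has none). Each returns a list of dicts, best first, with "score" (0 to 1); they miss things now and then, are a little off and sometimes report something else, mostly with a low value. They report only what shows in the picture. A call takes as long as a camera call. They do not tell look-alikes from the thing itself.
- nets.boxes_of(query, camera): "box" ([centre column, centre row, width, height] in pixels, round what is visible of it).
- nets.pinpoint(query, camera): "position" ([row, column] in pixels: a listed point, or the origin of a listed thing).
The state is a dict: "clock": time; "joints": joint angles; "qvel": joint speeds; "effort": joint torques, N m; "ee_pos": TCP position; "tcp_rot": TCP orientation; "force": force on the tool from outside, world axes, zero at the start; "moment": the same for the moment, N m; "grip_width": finger opening in m; "grasp_force": force on a finger pad.
Only numpy, scipy, OpenCV 4.12 (cv2) and the standard library are available. Lean on these libraries where they do the work, as an engineer would, in place of code of your own. Each camera call takes 0.05 s, during which the arm holds its last target. There are 200 camera calls.

## Working session

There is one attempt and no reset: what is moved stays moved. The work goes in short steps, Python scripts to look and compute and a shell command to move; the robot and the scene stay as the last step left them, time stands still between calls to the robot, and variables do not carry over. Pictures are saved under pics/ and viewed, at most 10 in all, crops included, and the job is handed in when it is done.

```bash
mkdir -p pics; ls
cat > h.py <<'E'
import numpy as np, cv2
from scipy.spatial.transform import Rotation as R
from rig import r, optics, nets
def ray(cam,row,col,z,info=None):
    i=info or optics.camera_info(cam); K=np.array(i["intrinsics"]); Rm=R.from_rotvec(np.ravel(i["rvec"])).as_matrix(); t=np.ravel(i["tvec"])
    o=-Rm.T@t; d=Rm.T@np.linalg.inv(K)@[col,row,1]
    return o+d*(z-o[2])/d[2]
def proj(cam,p,info=None):
    i=info or optics.camera_info(cam)
    return cv2.projectPoints(np.array(p,float).reshape(-1,3),np.array(i["rvec"],float),np.array(i["tvec"],float),np.array(i["intrinsics"],float),None)[0].reshape(-1,2)
def save(cam,name):
    im=optics.get_image(cam); cv2.imwrite("pics/"+name,np.array(im)[:,:,::-1]); return im
E
python3 - <<'E'
from h import *
save("top","top1.png"); 
for q,z in [("cell_grip",.061),("cell",.01),("plug",.01),("rest",0),("port",.07),("analyser",0)]:
    for d in nets.pinpoint(q,"top")[:4]:
        p=d["position"]; print(q,round(d["score"],2),np.round(p),np.round(ray("top",*p,z),3))
s=r.get_state(); print(s)
im=save("scene","scene1.png")
E
```

```text
pics
cell_grip 0.86 [275. 179.] [0.378 0.229 0.061]
cell_grip 0.82 [284. 216.] [0.346 0.124 0.061]
cell_grip 0.74 [224. 149.] [0.532 0.313 0.061]
cell_grip 0.61 [239. 225.] [0.473 0.094 0.061]
cell 0.9 [287. 222.] [0.338 0.115 0.01 ]
cell 0.7 [208. 243.] [0.572 0.043 0.01 ]
cell 0.59 [275. 183.] [0.382 0.232 0.01 ]
cell 0.55 [232. 159.] [0.518 0.301 0.01 ]
rest 0.77 [234. 174.] [0.507 0.257 0.   ]
port 0.93 [206. 309.] [ 0.548 -0.156  0.07 ]
analyser 0.78 [210. 305.] [ 0.554 -0.147  0.   ]
analyser 0.55 [225. 154.] [0.54  0.317 0.   ]
{'clock': 0.35, 'joints': array([-1.29489775,  0.46879809, -0.04858316,  1.53273608,  0.0240931 ,
        1.14098307, -0.08228116]), 'qvel': array([-0.00088151, -0.00104011,  0.00063112, -0.00274013,  0.0001018 ,
       -0.00060196, -0.00034753]), 'effort': array([-6.97912947e-05, -5.07201540e+01, -8.01455160e-02, -2.36016315e+01,
       -6.11022720e-02,  3.39069078e-02,  8.75624232e-05]), 'ee_pos': array([0.20250798, 0.64380208, 0.22233901]), 'tcp_rot': array([-4.76889836e-01, -3.10511582e+00,  5.25192406e-04]), 'force': array([0.33124507, 0.50966476, 0.50011651]), 'moment': array([-0.00393556,  0.02750172,  0.01234594]), 'grasp_force': 0.0, 'grip_width': 0.08723217540005693}
```

View pics/top1.png

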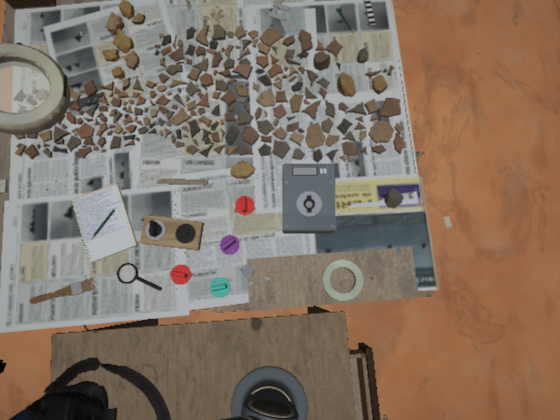

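View pics/scene1.png

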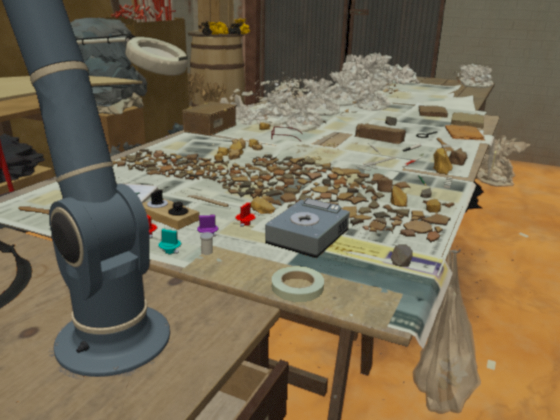

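The top view shows the rest at about (172,232) with the cell in its left well (154,228) and the plug in the right one (185,233). The analyser port is at (309,204). The look-alikes are coloured red, purple and turquoise. The scene view agrees: black cell on the left, plug on the right.

```bash
cat >> h.py <<'E'
def to(pos=None, yaw=None):
    """print tool-axis shift to world pos; yaw = desired world angle of tool y (mod pi) , tool down -> turns; levelling too"""
    s=r.get_state(); M=R.from_rotvec(s["tcp_rot"]).as_matrix()
    if pos is not None: print("shift mm",np.round(1000*M.T@(np.array(pos)-s["ee_pos"]),1))
    ty=np.arctan2(M[1,1],M[0,1]); print("tool y world deg",np.round(np.degrees(ty),2),"tilt",np.round(np.degrees(M[:2,2]),2),"pos",np.round(s["ee_pos"],4),"q7",round(s["joints"][6],2),"clk",s["clock"])
    if yaw is not None:
        d=(np.degrees(yaw-ty)+90)%180-90; print("turn about tool z (deg)",round(-d,2))
E
python3 - <<'E'
from h import *
s=r.get_state(); i=optics.camera_info("wrist"); M=R.from_rotvec(s["tcp_rot"]).as_matrix()
C=R.from_rotvec(np.ravel(i["rvec"])).as_matrix(); o=-C.T@np.ravel(i["tvec"])
print("cam in tool",M.T@(o-s["ee_pos"]),"\naxes",np.round(M.T@C.T,3)); print(i["intrinsics"])
to([.47,.30,.25])
E
```

```text
cam in tool [ 0.08003057 -0.00028102 -0.16285154] 
axes [[-0.    -0.957 -0.291]
 [ 1.     0.    -0.001]
 [ 0.001 -0.291  0.957]]
[[325.21407727   0.         276.47303777]
 [  0.         325.21407727 205.79574906]
 [  0.           0.           1.        ]]
shift mm [-358.4 -247.8  -27.5]
tool y world deg 72.54 tilt [-0.   -0.01] pos [0.2025 0.6439 0.2224] q7 -0.08 clk 0.4
```

```bash
A='[-0.036,-0.0248,-0.003,0,0,0,-1]'; python3 -m pendant '[[-0.036,-0.0248,-0.003,0,0,0,-1],[-0.036,-0.0248,-0.003,0,0,0,-1],[-0.036,-0.0248,-0.003,0,0,0,-1],[-0.036,-0.0248,-0.003,0,0,0,-1],[-0.036,-0.0248,-0.003,0,0,0,-1]]'; python3 -m pendant '[[-0.036,-0.0248,-0.003,0,0,0,-1],[-0.036,-0.0248,-0.003,0,0,0,-1],[-0.036,-0.0248,-0.003,0,0,0,-1],[-0.036,-0.0248,-0.003,0,0,0,-1],[-0.036,-0.0248,-0.003,0,0,0,-1]]'; python3 -m pendant '[[0,0,0,0,0,0,-1],[0,0,0,0,0,0,-1]]'
python3 - <<'E'
from h import *
i=optics.camera_info("wrist"); save("wrist","w1.png")
for q,z in [("cell_grip",.061),("cell",.009),("plug",.009),("rest",0)]:
    for d in nets.pinpoint(q,"wrist")[:3]:
        p=d["position"]; print(q,round(d["score"],2),np.round(p),np.round(ray("wrist",*p,z,i),4))
to()
E
```

```text
clock: 0.82
ee_pos: [0.3314, 0.4784, 0.2371]
tcp_rot: [0.476, 3.105, 0.001]
force: [1.0, -0.3, 0.0]
grip_width: 0.0869
grasp_force: 0.0
clock: 1.23
ee_pos: [0.4592, 0.3145, 0.2516]
tcp_rot: [0.477, 3.105, 0.001]
force: [1.2, 0.7, 0.8]
grip_width: 0.087
grasp_force: 0.0
clock: 1.4
ee_pos: [0.4603, 0.3135, 0.2515]
tcp_rot: [0.487, 3.103, 0.0]
force: [-0.5, 0.8, -0.7]
grip_width: 0.0868
grasp_force: 0.0
cell_grip 0.87 [125.  69.] [0.3347 0.1237 0.061 ]
cell_grip 0.71 [235.  97.] [0.4565 0.0939 0.061 ]
cell_grip 0.65 [135. 183.] [0.3808 0.2344 0.061 ]
cell 0.98 [126.  97.] [0.3382 0.1238 0.009 ]
cell 0.94 [129. 195.] [0.3782 0.2355 0.009 ]
cell 0.91 [221. 114.] [0.4561 0.088  0.009 ]
plug 0.86 [228. 214.] [0.5056 0.2107 0.009 ]
tool y world deg 72.73 tilt [-0.04  0.02] pos [0.4571 0.3179 0.2509] q7 0.61 clk 1.65
```

View pics/w1.png

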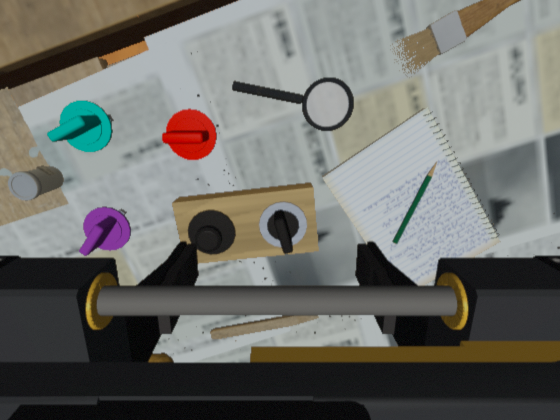

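The wrist view shows the cell's pale flange at about (283,225), with the black wing running from about (279,211) to (289,252). The plug is to its left at (212,232), and the red, purple and turquoise look-alikes are clear of both.

Run:
```python
from h import *
i=optics.camera_info("wrist")
im=cv2.imread("pics/w1.png"); c=cv2.resize(im[185:275,165:330],None,fx=4.8,fy=4.8,interpolation=cv2.INTER_CUBIC); cv2.imwrite("pics/w1c.png",c)
for n,row,col,z in [("flange",225,283,.035),("wtop a",211,279,.073),("wtop b",252,289,.073),("plug fl",232,212,.035),("restA",199,174,.03),("restB",183,312,.03),("restC",250,317,.03)]:
    print(n,np.round(ray("wrist",row,col,z,i),4))
print([np.round(r.get_state()["ee_pos"],4)for _ in range(3)])
```

```text
flange [0.5164 0.3074 0.035 ]
wtop a [0.4858 0.3114 0.073 ]
wtop b [0.5362 0.3078 0.073 ]
plug fl [0.499  0.2201 0.035 ]
restA [0.4461 0.1892 0.03  ]
restB [0.4769 0.3561 0.03  ]
restC [0.5639 0.3387 0.03  ]
[array([0.4571, 0.3179, 0.2509]), array([0.4571, 0.3179, 0.2509]), array([0.4571, 0.3179, 0.2509])]
```

View pics/w1c.png

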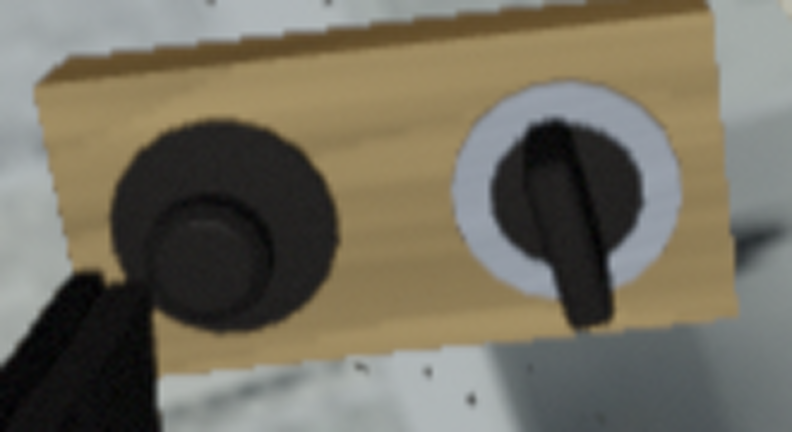

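The crop shows the wing's top face from crop (549,165) to (592,320). The flange disc is centred at crop (567,190).

Run:
```python
from h import *
i=optics.camera_info("wrist")
f=lambda x,y,z: ray("wrist",185+y/4.8,165+x/4.8,z,i)
a=f(549,165,.073); b=f(592,322,.073); c=f(567,190,.035); p=f(224,226,.035)
print(a,b,np.linalg.norm(a-b),(a+b)/2,"flange",c,"yaw",np.degrees(np.arctan2(*(b-a)[1::-1])),"plug",p,np.linalg.norm(p-c))
print("flange diam",np.linalg.norm(f(453,190,.035)-f(682,190,.035)))
g=np.append(c[:2],.25); yaw=np.arctan2(*(b-a)[1::-1])+np.pi/2
to(g,yaw)
```

```text
[0.4952107  0.30888088 0.073     ] [0.53611087 0.30701188 0.073     ] 0.040942856328034336 [0.51566078 0.30794638 0.073     ] flange [0.51589089 0.30768909 0.035     ] yaw -2.6164128156217883 plug [0.49896751 0.21963539 0.035     ] 0.08966523974351047
flange diam 0.05910014357283932
shift mm [-59.2   7.7   0.8]
tool y world deg 72.73 tilt [-0.04  0.02] pos [0.4571 0.3179 0.2509] q7 0.61 clk 1.65
turn about tool z (deg) -14.65
```

```bash
python3 -m pendant '[[-0.03,0.004,0,0,0,0,0],[-0.029,0.0037,0,0,0,0,0],[0,0,0.02,0,0,-5,0],[0,0,0.03,0,0,-5,0],[0,0,0.03,0,0,-4.6,0]]';python3 -m pendant '[[0,0,0.01,0,0,0,0],[0,0,0,0,0,0,0],[0,0,0,0,0,0,0]]';  python3 - <<'E'
from h import *
to([.5158,.3078,.042],np.radians(87.4))
i=optics.camera_info("wrist"); save("wrist","w2.png")
print(r.get_state()["joints"])
E
```

```text
clock: 2.07
ee_pos: [0.5171, 0.3075, 0.1707]
tcp_rot: [0.069, 3.139, 0.003]
force: [0.6, 0.6, 0.3]
grip_width: 0.0616
grasp_force: 0.0
clock: 2.32
ee_pos: [0.5168, 0.3068, 0.1615]
tcp_rot: [-0.079, -3.141, -0.0]
force: [-0.0, -0.3, 0.5]
grip_width: 0.0459
grasp_force: 0.0
shift mm [  1.    0.9 119.5]
tool y world deg 87.12 tilt [-0.    0.01] pos [0.5168 0.3068 0.1615] q7 0.94 clk 2.3167
turn about tool z (deg) -0.28
[-0.65802657  0.40460336  0.06898497  1.78471704 -0.03349813  0.95091358
  0.94527502]
```

View pics/w2.png

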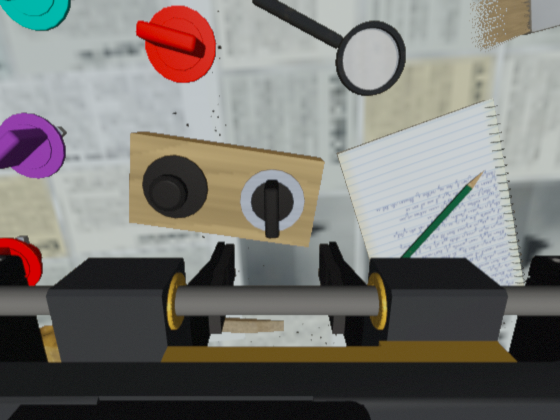

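The wing is upright in the image, so the yaw is aligned. It sits at col 272, with its top face at rows 181-236 and the flange centre near (272.5,201). I'll check the lateral offset.

Run:
```python
from h import *
im=cv2.imread("pics/w2.png"); i=optics.camera_info("wrist")
h=cv2.cvtColor(im,cv2.COLOR_BGR2HSV)
m=((h[...,0]>95)&(h[...,0]<130)&(h[...,2]>110)).astype(np.uint8); m[:160]=0;m[245:]=0;m[:,:235]=0;m[:,310:]=0
x,y,w,hh=cv2.boundingRect(m); print(x,y,w,hh)
ys,xs=np.nonzero(im.max(2)<50); k=(xs>240)&(xs<300)&(ys>222)&(ys<238); print("wing cols",np.percentile(xs[k],[2,98]))
wc=(np.percentile(xs[k],[2,98])).mean()
print(ray("wrist",y+hh/2,x+w/2,.035,i),ray("wrist",229,wc+.5,.073,i)); print(proj("wrist",[.5158,.3078,.035],i))
```

```text
237 170 67 75
wing cols [266. 278.]
[0.52721227 0.30069948 0.035     ] [0.53415188 0.30260851 0.073     ]
[[277.48417089 195.35600577]]
```

```bash
python3 -m pendant '[[-0.004,-0.004,0.03,0,0,0,0],[0,0,0.03,0,0,0,0],[0,0,0.03,0,0,0,0],[0,0,0.02,0,0,0,0],[0,0,0.007,0,0,0,0]]';python3 -m pendant '[[0,0,0,0,0,0,0],[0,0,0,0,0,0,0]]'
python3 - <<'E'
from h import *
to([.5205,.3028,.042])
i=optics.camera_info("wrist"); save("wrist","w3.png")
E
```

```text
clock: 2.78
ee_pos: [0.5201, 0.3017, 0.0429]
tcp_rot: [-0.079, -3.139, 0.002]
force: [0.2, 0.3, 0.8]
grip_width: 0.0434
grasp_force: 0.0
clock: 2.95
ee_pos: [0.522, 0.3027, 0.0459]
tcp_rot: [0.079, 3.138, 0.003]
force: [0.2, 0.3, 0.7]
grip_width: 0.044
grasp_force: 0.0
shift mm [1.5 0.  3.9]
tool y world deg 87.13 tilt [0.15 0.1 ] pos [0.522  0.3027 0.0459] q7 0.97 clk 2.95
```

View pics/w3.png

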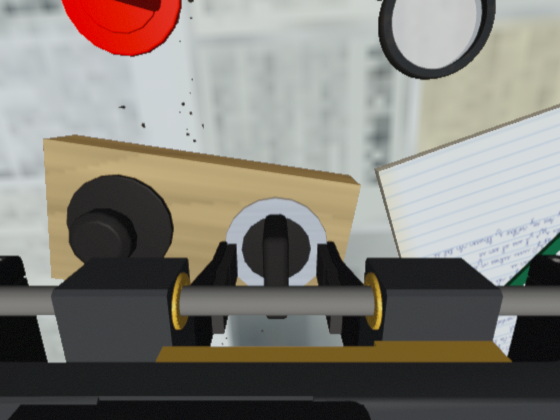

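The fingers straddle the wing evenly, with the wing at col 276 and the tips at cols 230 and 325. Next is to close and lift.

```bash
python3 -m pendant '[[0.001,0,0.003,0,0,0,1],[0,0,0,0,0,0,1],[0,0,0,0,0,0,1],[0,0,0,0,0,0,1],[0,0,0,0,0,0,1]]';python3 -m pendant '[[0,0,0,0,0,0,1],[0,0,-0.01,0,0,0,1],[0,0,-0.03,0,0,0,1],[0,0,-0.04,0,0,0,1],[0,0,-0.04,0,0,0,1]]'; python3 -m pendant '[[0,0,-0.03,0,0,0,1],[0,0,0,0,0,0,1]]';  python3 - <<'E'
from h import *
to([.45,-.15,.20])
E
```

```text
clock: 3.42
ee_pos: [0.5198, 0.3018, 0.0414]
tcp_rot: [0.079, 3.14, 0.001]
force: [0.6, 0.3, -0.1]
grip_width: 0.018
grasp_force: 0.0
clock: 3.83
ee_pos: [0.5187, 0.301, 0.1619]
tcp_rot: [-0.079, -3.138, 0.003]
force: [0.7, -0.0, -0.6]
grip_width: 0.0121
grasp_force: 30.0
clock: 4.0
ee_pos: [0.5233, 0.3038, 0.199]
tcp_rot: [0.079, 3.129, 0.013]
force: [1.6, 1.4, -1.0]
grip_width: 0.0122
grasp_force: 30.0
shift mm [  50.3 -456.9   -5.3]
tool y world deg 87.12 tilt [0.65 0.44] pos [0.5233 0.3038 0.199 ] q7 0.95 clk 4.0
```

```bash
python3 -m pendant '[[-0.007,-0.038,-0.01,0,0,0,1],[-0.007,-0.038,-0.01,0,0,0,1],[-0.007,-0.038,-0.01,0,0,0,1],[-0.007,-0.038,-0.01,0,0,0,1],[-0.007,-0.038,-0.01,0,0,0,1]]';python3 -m pendant '[[-0.007,-0.038,0,0,0,0,1],[-0.007,-0.038,0,0,0,0,1],[-0.007,-0.038,0,0,0,0,1],[-0.007,-0.038,0,0,0,0,1],[-0.007,-0.038,0,0,0,0,1]]'; python3 -m pendant '[[-0.007,-0.038,0,0,0,0,1],[-0.007,-0.038,0,0,0,0,1],[0,0,0,0,0,0,1],[0,0,0,0,0,0,1],[0,0,0,0,0,0,1]]';python3 -m pendant '[[0,0,0,0,0,0,1],[0,0,0,0,0,0,1],[0,0,0,0,0,0,1]]';   python3 - <<'E'
from h import *
import json
to()
i=optics.camera_info("wrist"); save("wrist","w4.png"); to()
json.dump({k:np.array(v).tolist() for k,v in i.items() if k in("intrinsics","rvec","tvec")},open("i4.json","w"))
for d in nets.pinpoint("port","wrist")[:3]: p=d["position"]; print(round(d["score"],2),p,ray("wrist",*p,.07,i))
E
```

```text
clock: 4.42
ee_pos: [0.5444, 0.1082, 0.2411]
tcp_rot: [-0.078, -3.139, 0.0]
force: [0.2, 0.4, -1.1]
grip_width: 0.0121
grasp_force: 30.0
clock: 4.83
ee_pos: [0.5698, -0.0831, 0.2407]
tcp_rot: [-0.078, -3.139, -0.001]
force: [0.4, -0.5, -2.2]
grip_width: 0.012
grasp_force: 30.0
clock: 5.25
ee_pos: [0.5803, -0.1573, 0.2403]
tcp_rot: [-0.079, -3.139, -0.002]
force: [-0.0, -0.0, -2.9]
grip_width: 0.0115
grasp_force: 30.0
clock: 5.5
ee_pos: [0.5809, -0.1563, 0.241]
tcp_rot: [-0.075, -3.14, -0.001]
force: [0.4, -0.4, -2.4]
grip_width: 0.0117
grasp_force: 30.0
tool y world deg 87.28 tilt [-0.01  0.03] pos [ 0.5809 -0.1563  0.241 ] q7 1.81 clk 5.5
tool y world deg 87.25 tilt [-0.    0.02] pos [ 0.5809 -0.1566  0.2411] q7 1.81 clk 5.55
0.78 [162.0, 275.0] [ 0.55489788 -0.15702979  0.07      ]
```

View pics/w4.png

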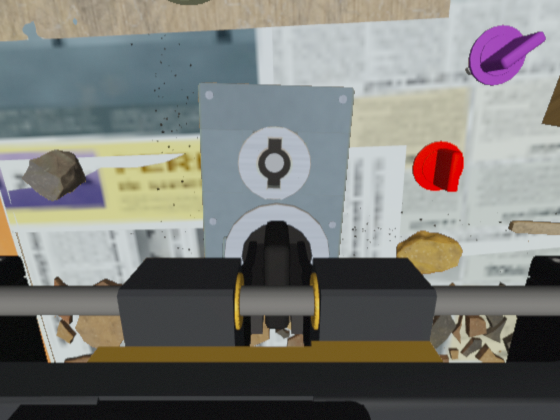

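The port is at about (274.5,162) with its slots vertical in the image. The held cell's flange is centred near col 276.

Run:
```python
from h import *
import json
i={k:np.array(v) for k,v in json.load(open("i4.json")).items()}
g=cv2.imread("pics/w4.png"); 
m=(g.min(2)>135).astype(np.uint8); print(g[140,250],g[100,230],g[130,275])
sub=m.copy(); sub[:120]=0; sub[202:]=0; sub[:,:225]=0; sub[:,325:]=0
c=max(cv2.findContours(sub,cv2.RETR_EXTERNAL,2)[0],key=cv2.contourArea)
w=np.array([ray("wrist",p[0][1],p[0][0],.07,i)[:2] for p in c],np.float32)
(cx,cy),rad=cv2.minEnclosingCircle(w); print("collar",cx,cy,rad,w.mean(0),(w.max(0)+w.min(0))/2)
d=(g.max(2)<75).astype(np.uint8); d[:130]=0;d[195:]=0;d[:,:250]=0;d[:,300:]=0
c=max(cv2.findContours(d,cv2.RETR_EXTERNAL,2)[0],key=cv2.contourArea); print(cv2.boundingRect(c))
w=np.array([ray("wrist",p[0][1],p[0][0],.07,i)[:2] for p in c],np.float32)
q=w-w.mean(0); far=np.hypot(*q.T)>.019
(rc,sz,an)=cv2.minAreaRect(w); a=w[far&(q[:,0]>0)].mean(0); b=w[far&(q[:,0]<0)].mean(0)
print("slots",rc,sz,an,"ends",a,b,"mid",(a+b)/2,"yaw",np.degrees(np.arctan2(*(a-b)[::-1])),"len",np.linalg.norm(a-b))
# housing top edges at z=.064
for n,ro,co in [("TL",84,200),("TR",89,355),("BL",255,206),("BR",240,337)]: print(n,ray("wrist",ro,co,.064,i)[:2])
crop=cv2.resize(g[125:265,215:340],None,fx=4,fy=4,interpolation=cv2.INTER_CUBIC); cv2.imwrite("pics/w4c.png",crop)
# tool pose at image and predicted cell flange centre
t=np.array([.5809,-.1566,.241]); print("flange pred",proj("wrist",t+[0,0,-.007],i),"foot",proj("wrist",t+[0,0,-.033],i))
```

```text
[198 187 180] [146 136 122] [199 189 181]
collar 0.5572494864463806 -0.15759527683258057 0.03903355821967125 [ 0.55592227 -0.1574376 ] [ 0.55723935 -0.15859714]
(259, 139, 31, 47)
slots (0.5555649995803833, -0.15775421261787415) (0.03140479326248169, 0.04597089812159538) 58.7173957824707 ends [ 0.57750934 -0.15918957] [ 0.5322304  -0.15845183] mid [ 0.5548699  -0.15882069] yaw -0.9334519 len 0.04528498
TL [ 0.47567256 -0.22682579]
TR [ 0.48751725 -0.07489342]
BL [ 0.65887947 -0.24121245]
BR [ 0.64742568 -0.09154912]
flange pred [[276.6932861  253.62160041]] foot [[276.67195936 236.31777583]]
```

View pics/w4c.png

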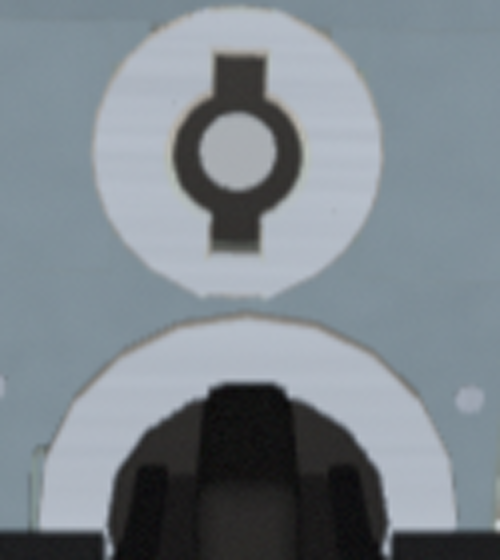

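Run:
```python
from h import *
import json
i={k:np.array(v) for k,v in json.load(open("i4.json")).items()}
f=lambda x,y,z: ray("wrist",125+(y)/4-.5+.125,215+x/4-.5+.125,z,i)[:2]
a=f(240,52,.07);b=f(235,252,.07); print("slot",a,b,np.linalg.norm(a-b),(a+b)/2,"yaw",np.degrees(np.arctan2(*(b-a)[::-1])))
l,rr,t,bo=f(93,152,.07),f(382,152,.07),f(237.5,6,.07),f(237.5,298,.07); print("collar",np.linalg.norm(l-rr),np.linalg.norm(t-bo),(l+rr)/2,(t+bo)/2)
yaw=np.arctan2(*(b-a)[::-1])
P=np.array([.5809,-.1566]); ax=np.radians(87.25-90); ex=np.array([np.cos(ax),np.sin(ax)])
for z in (.234,.237,.231):
  e=f(249,315,z); L,RR=f(40,520,z),f(458,520,z); print("near flange edge",e,"centre est",e+.03*ex,"offset vs TCP along x mm",1000*((e+.03*ex-P)@ex),"w",np.linalg.norm(L-RR), "lateral", 1000*((e-P)@[-ex[1],ex[0]]))
```

```text
slot [ 0.53022471 -0.15620378] [ 0.58192552 -0.16006578] 0.05184485276226186 [ 0.55607512 -0.15813478] yaw -4.272009706200574
collar 0.07451004659956877 0.07570898123170706 [ 0.55549531 -0.15809196] [ 0.55673336 -0.15815303]
near flange edge [ 0.55100512 -0.15508657] centre est [ 0.58097057 -0.15652591] offset vs TCP along x mm 0.06693886150816447 w 0.059762725953649516 lateral 0.07738650913453528
near flange edge [ 0.55011974 -0.15504803] centre est [ 0.58008519 -0.15648737] offset vs TCP along x mm -0.8192730370758923 w 0.05870722136088493 lateral 0.07340576468384696
near flange edge [ 0.55189051 -0.15512511] centre est [ 0.58185596 -0.15656446] offset vs TCP along x mm 0.9531507600922199 w 0.06081823054641414 lateral 0.08136725358525113
```

```bash
python3 -m pendant '[[0.0246,-0.0027,0,0,0,2,1],[0,0,0.04,0,0,0,1],[0,0,0.04,0,0,0,1],[0,0,0.03,0,0,0,1],[0,0,0.015,0,0,0,1]]';python3 -m pendant '[[0,0,0,0,0,0,1],[0,0,0,0,0,0,1],[0,0,0,0,0,0,1],[0,0,0,0,0,0,1]]';   python3 - <<'E'
from h import *
to([.5562,-.1581,.105],np.radians(85.4))
E
```

```text
clock: 6.02
ee_pos: [0.5536, -0.1581, 0.1123]
tcp_rot: [-0.132, -3.133, -0.002]
force: [-0.6, -0.4, -2.7]
grip_width: 0.0118
grasp_force: 30.0
clock: 6.35
ee_pos: [0.5575, -0.1597, 0.1179]
tcp_rot: [0.133, 3.135, -0.001]
force: [-1.1, 0.5, -1.9]
grip_width: 0.0118
grasp_force: 30.0
shift mm [ 1.5  1.4 12.9]
tool y world deg 85.15 tilt [ 0.21 -0.03] pos [ 0.5575 -0.1597  0.1179] q7 1.83 clk 6.35
turn about tool z (deg) -0.25
```

```bash
python3 -m pendant '[[0,0,0,0,0,0,1],[0,0,0,0,0,0,1],[0,0,0,0,0,0,1],[0,0,0,0,0,0,1]]';   python3 - <<'E'
from h import *
to([.5562,-.1581,.105],np.radians(85.4))
i=optics.camera_info("wrist"); im=save("wrist","w5.png"); to()
cv2.imwrite("pics/w5c.png",cv2.resize(im[130:280,180:370,::-1],None,fx=4,fy=4))
E
```

```text
clock: 6.68
ee_pos: [0.5563, -0.1594, 0.1165]
tcp_rot: [0.133, 3.138, 0.0]
force: [-0.0, -0.4, -2.1]
grip_width: 0.0113
grasp_force: 30.0
shift mm [ 0.2  1.2 11.5]
tool y world deg 85.14 tilt [0.04 0.  ] pos [ 0.5563 -0.1594  0.1165] q7 1.83 clk 6.6833
turn about tool z (deg) -0.26
tool y world deg 85.14 tilt [0.03 0.  ] pos [ 0.5562 -0.1594  0.1163] q7 1.83 clk 6.7333
```

View pics/w5c.png

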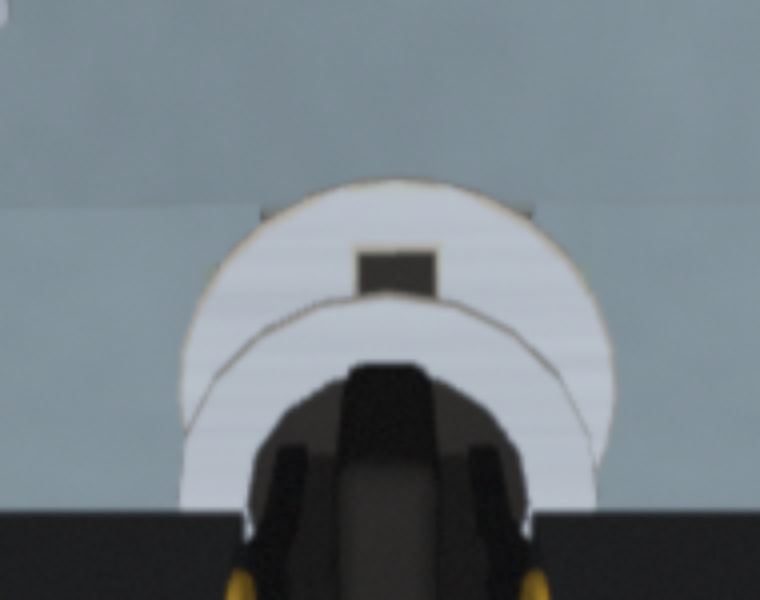

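The crop shows the slot square to the wing. Collar centre is at crop x 397 and flange centre at x 388, so the cell needs about 1.3 mm toward +y.

```bash
python3 -m pendant '[[0,0.0013,0.01,0,0,0,1],[0,0,0.005,0,0,0,1],[0,0,0.004,0,0,0,1],[0,0,0,0,0,0,1],[0,0,0,0,0,0,1]]';python3 -m pendant '[[0,0,0.003,0,0,0,1],[0,0,0.002,0,0,0,1],[0,0,0,0,0,0,1],[0,0,0,0,0,0,1]]';   python3 - <<'E'
from h import *
to([.5562,-.1581,.084],np.radians(85.4))
E
```

```text
clock: 7.15
ee_pos: [0.5559, -0.158, 0.0964]
tcp_rot: [-0.133, -3.138, -0.0]
force: [-0.0, 0.3, -1.6]
grip_width: 0.0117
grasp_force: 30.0
clock: 7.48
ee_pos: [0.5562, -0.158, 0.0919]
tcp_rot: [-0.133, -3.139, -0.0]
force: [0.1, 0.1, -1.2]
grip_width: 0.0116
grasp_force: 30.0
shift mm [-0.  -0.   7.9]
tool y world deg 85.14 tilt [-0.01  0.01] pos [ 0.5562 -0.158   0.0919] q7 1.84 clk 7.4833
turn about tool z (deg) -0.26
```

It slid in with no contact force. Next is pressing down to the stop.

```bash
python3 -m pendant '[[0,0,0.003,0,0,0,1],[0,0,0.003,0,0,0,1],[0,0,0,0,0,0,1],[0,0,0,0,0,0,1]]';python3 -m pendant '[[0,0,0.002,0,0,0,1],[0,0,0,0,0,0,1],[0,0,0,0,0,0,1]]'
```

```text
clock: 7.82
ee_pos: [0.5566, -0.1582, 0.0865]
tcp_rot: [0.133, 3.138, 0.0]
force: [-0.6, -0.3, 4.1]
grip_width: 0.012
grasp_force: 30.0
clock: 8.07
ee_pos: [0.5566, -0.1582, 0.0844]
tcp_rot: [0.133, 3.138, -0.0]
force: [-0.4, 0.8, 5.6]
grip_width: 0.0121
grasp_force: 30.0
```

```bash
python3 -m pendant '[[0,0,0.0007,0,0,5,1],[0,0,0,0,0,7,1],[0,0,0,0,0,7,1],[0,0,0,0,0,7,1],[0,0,0,0,0,0,1]]';python3 -c "
from h import *
to(); print(r.get_state()['moment'])"
```

```text
clock: 8.48
ee_pos: [0.5565, -0.1579, 0.0836]
tcp_rot: [0.841, 3.026, -0.0]
force: [-1.1, 0.4, 5.7]
grip_width: 0.0115
grasp_force: 30.0
tool y world deg 58.92 tilt [ 0.02 -0.01] pos [ 0.5565 -0.1579  0.0836] q7 1.46 clk 8.4833
[ 0.02427832  0.26467087 -0.0154343 ]
```

```bash
python3 -m pendant '[[0,0,0,0,0,7,1],[0,0,0,0,0,7,1],[0,0,0,0,0,7,1],[0,0,0,0,0,7,1],[0,0,0,0,0,0,1]]';python3 -m pendant '[[0,0,0,0,0,7,1],[0,0,0,0,0,7,1],[0,0,0,0,0,7,1],[0,0,0,0,0,3,1],[0,0,0,0,0,0,1]]'; python3 -c "
from h import *
to(); print(r.get_state()['moment'])"
```

```text
clock: 8.9
ee_pos: [0.5567, -0.1579, 0.0836]
tcp_rot: [1.548, 2.733, -0.0]
force: [-0.8, 0.6, 5.0]
grip_width: 0.0118
grasp_force: 30.0
clock: 9.32
ee_pos: [0.5568, -0.1578, 0.0836]
tcp_rot: [2.08, 2.354, 0.0]
force: [0.2, 1.7, 5.9]
grip_width: 0.0117
grasp_force: 30.0
tool y world deg 7.08 tilt [ 0.04 -0.02] pos [ 0.5568 -0.1578  0.0836] q7 0.71 clk 9.3167
[0.10912771 0.10760962 0.09847607]
```

```bash
for k in 1; do python3 -m pendant '[[0,0,0,0,0,3,1],[0,0,0,0,0,0,1],[0,0,0,0,0,0,1]]'; python3 -c "
from h import *
to(); print(r.get_state()['moment'])"; python3 -m pendant '[[0,0,0,0,0,4,1],[0,0,0,0,0,0,1],[0,0,0,0,0,0,1]]'; python3 -c "
from h import *
to(); print(r.get_state()['moment'])"; done
```

```text
clock: 9.57
ee_pos: [0.5568, -0.1578, 0.0837]
tcp_rot: [2.139, 2.3, 0.001]
force: [-0.9, 1.3, 5.7]
grip_width: 0.0116
grasp_force: 30.0
tool y world deg 4.18 tilt [ 0.05 -0.  ] pos [ 0.5568 -0.1578  0.0837] q7 0.67 clk 9.5667
[0.06180229 0.14107997 0.08451558]
clock: 9.82
ee_pos: [0.5569, -0.1578, 0.0837]
tcp_rot: [2.217, 2.224, 0.001]
force: [0.6, 1.1, 5.7]
grip_width: 0.0118
grasp_force: 30.0
tool y world deg 0.18 tilt [0.07 0.  ] pos [ 0.5569 -0.1578  0.0837] q7 0.61 clk 9.8167
[0.07666741 0.06312755 0.07117647]
```

```bash
python3 -m pendant '[[0,0,0,0,0,3,1],[0,0,0,0,0,0,1],[0,0,0,0,0,0,1]]'; python3 -c "
from h import *
to(); print(r.get_state()['moment'])"; python3 -m pendant '[[0,0,0.0005,0,0,2,1],[0,0,0,0,0,0,1],[0,0,0,0,0,0,1]]'; python3 -c "
from h import *
to(); print(r.get_state()['moment'])"
```

```text
clock: 10.07
ee_pos: [0.5571, -0.1579, 0.0838]
tcp_rot: [2.275, 2.165, 0.002]
force: [-0.1, 0.9, 5.7]
grip_width: 0.0119
grasp_force: 30.0
tool y world deg -2.82 tilt [ 0.08 -0.01] pos [ 0.5571 -0.1579  0.0838] q7 0.57 clk 10.0667
[0.06618134 0.03524006 0.12744159]
clock: 10.32
ee_pos: [0.5571, -0.1579, 0.0833]
tcp_rot: [2.311, 2.127, 0.001]
force: [-0.1, 1.1, 5.5]
grip_width: 0.0116
grasp_force: 30.0
tool y world deg -4.75 tilt [ 0.08 -0.02] pos [ 0.5571 -0.1579  0.0833] q7 0.54 clk 10.3167
[0.06357372 0.08997716 0.35890433]
```

The moment jumped to 0.36 N m, so the cell is at the rotor stop. It is pressed at about 7 N and still gripped at 30 N.

```bash
python3 -m pendant '[[0,0,0,0,0,0,1],[0,0,0,0,0,0,1],[0,0,0,0,0,0,1]]'; python3 -c "
from h import *
to(); print(r.get_state()['moment']); print(r.hand_in())"
```

```text
clock: 10.57
ee_pos: [0.5571, -0.1579, 0.0833]
tcp_rot: [2.311, 2.127, 0.002]
force: [-0.3, 1.7, 6.6]
grip_width: 0.0115
grasp_force: 30.0
tool y world deg -4.75 tilt [ 0.09 -0.01] pos [ 0.5571 -0.1579  0.0833] q7 0.54 clk 10.5667
[0.02396229 0.0625987  0.34013197]
the job is handed in; nothing more can be done
None
```

I handed the job in at 10.6 s with the cell in the port, pressed down at about 7–8 N, turned clockwise to the stop and still gripped at 30 N; no verdict came back, and the seat and turn readings are inferred from arm pose, force and moment.

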